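Load two blanks into the spring-lift magazine

ROBOT

A 6-joint arm with a two-finger parallel gripper is mounted at the origin on the work surface. World frame = base frame: x ahead of the robot, y to its left, z up, the work surface at z = 0. Lengths are in mm, angles in rad, forces in N, time in s.
With the tool pointing down it reaches from about 300 to 775 mm from the base axis. Payload 14.6 kg.
Tool frame: the origin (TCP) lies midway between the tips of the shut fingers; the grasp point (between the pads) lies 19 mm behind it; z points along the fingers, y is the direction in which the jaws open and shut (so a half turn about z gives the same grasp; the last joint's range is limited). The gripper opens to 94 mm and grips with 3 to 60 N. Pads are 16 mm wide; open, the fingers measure 119 mm over their backs; the gripper's body (75 mm by 177 mm) begins 78 mm behind the grasp point.
Start: joints at [1.195, 0.3, 1.521, -0, 1.321, -0.067], TCP at [167.151, 523.975, 205.446] pointing down, gripper open.
Joint ranges: [-3.03, 3.03], [-0.79, 2.21], [0.23, 2.52], [-1.04, 4.18], [0, 3.07], [-2.55, 2.55]. Speed limits (rad/s): [2.22, 2.22, 2.57, 3.14, 3.14, 3.14].

INTERFACE

Orientations are given as [roll, pitch, yaw] about the fixed x, y, z axes, in that order (R = Rz(yaw) Ry(pitch) Rx(roll)).
In Python, from cell import manip gives the robot as it stands.
- The arm moves only by the tool play_rows, never from a script. Its argument "commands" is a list of rows, each an object of numbers: "x", "y", "z": the shift along the tool's x, y, z in m; "wx", "wy", "wz": the turn, a rotation vector about the tool's x, y, z in degrees; "grip": the opening, from 0 (shut) to 1 (fully open). In form: [{"x": .., "y": .., "z": .., "wx": .., "wy": .., "wz": .., "grip": ..}, ...]. A call has 1 to 20 rows; each row shifts and turns the commanded pose from where the row before left it, along the tool's axes as they then stand; what a row does not reach is not made up. A row lasts 1/8 s, in which the tool goes at most 62.5 mm and 10.7 degrees, less where a joint would pass 70% of its speed; a pose out of reach is approached as far as the arm can. A call is refused whole if a number of a shift passes 0.0625 or a number of a turn 10.7, either way. A call with a gripper value outside its range is refused whole. The fingers move at their own pace and stop on an object; "squeeze" is the grip in N (left out, the last holds). Time passes only in rows, so rows that do not move let the fingers close. It gives the time, the measured TCP pose, the force and the opening at its end, in the units of the state.
- manip.read_state(): the state, without advancing time (a new reading comes with each control period).
- manip.camera(name): name is "side" or "top" or "wrist"; returns (picture, depth): 420x560x3 uint8, red, green, blue; 420x560 float32, mm along the optical axis (not along the pixel's ray), 0 where there is no reading.
- manip.camera_info(name): a dict with "intrinsics" (3x3 intrinsics, pixels), "k1" (the pictures are not rectified: a ray, as slopes to the right and down, at radius r is drawn at 1 + k1 r^2 times it, then the intrinsics apply), "camera_from_world" (4x4, takes a point from world to camera coordinates); the wrist camera has in their place "tool_from_camera" (4x4, takes a point from camera to tool coordinates, whose origin is the TCP and whose axes are the flange's). Camera axes: x right, y up, looking along -z (the intrinsics and any distortion apply to the point x, -y, -z); pixel columns grow to the right and rows downward; lengths in mm; the calibration is good to about 2 mm. A picture is of the moment at which its call begins: read the wrist's pose just before it. camera_info takes no time and is no camera call.
- manip.sign_off(): hands the job in, once; it reports no verdict.
The state is a dict: "clock": time; "joints": joint angles; "qd": joint speeds; "effort": joint torques, N m; "eef_pos": TCP position; "eef_rot": TCP orientation; "wrist_force": force on the tool from outside, world axes, zero at the start; "moment": the same for the moment, N m; "finger_gap": finger opening in mm.
Only numpy, scipy, OpenCV 4.12 (cv2) and the standard library are available. Lean on these libraries where they do the work, as an engineer would, in place of code of your own. Each camera call takes 0.05 s, during which the arm holds its last target.

TASK

Load both round aluminium blanks into the spring-lift magazine, one at a time: set a blank flat between the guide posts and push it down against the sprung platform until the two catches snap shut over it, then push the other one down on top of it in the same way. Finish with both blanks held under the closed catches, and leave the other things on the bench where they stand.

Things in the scene. Friction and masses are not known exactly. Their poses are not given: they have to be found in the camera images.
- magazine: spring-lift magazine, fixed: steel base 100 (x) x 110 (y) x 12 mm; four guide posts 10 mm thick, tops 101 mm above the table, on a 34.5 mm circle at 50 degrees either side of its +x and -x axes (1.5 mm clearance round a blank; gaps facing +x and -x are 42 mm wide, free for fingers); catches on its +y and -y sides between cheeks 100 mm high. Origin: base underside, on the well axis; z up
- mouth (a point): on the magazine's axis, level with the underside of the shut catches, 71 mm above the table. A blank lowered between the posts rests on the sloping catches, underside about 7 mm above this point, top 25 mm above it, and stays when released. Pushed at its middle until its top is 4 to 10 mm below this point it latches; let go, it rises until its top meets the catches at this height
- lift (a joint): black sprung platform, 52 mm across, that carries the pile: 0 = fully up (top 1 mm below the mouth point), grows as it sinks, in m, stop at 0.050; about 0.017 with one latched blank, 0.035 with two. Spring: 5 N at the top, plus 170 N/m; pushing a blank past the catches takes about 5 to 12 N in all
- catch_left (a joint): steel catch on the magazine's +y side, 14 mm wide, pivot 93 mm above the table, 38 mm off the axis: 0 = shut (its tip 24 mm off the axis, 4 mm over a blank's edge), grows as it is pushed outward, in rad; springs shut by itself
- catch_right (a joint): the same catch on the -y side
- blank_a_center (a point): solid round aluminium blank (thick plain disc, no hole), 56 mm diameter, 18 mm thick, about 0.12 kg, lying flat on the table at the start; this point is its centre, half-way up (9 mm above its underside); its z is the disc's axis; the two blanks are alike
- blank_b_center (a point): solid round aluminium blank (thick plain disc, no hole), 56 mm diameter, 18 mm thick, about 0.12 kg, lying flat on the table at the start; this point is its centre, half-way up (9 mm above its underside); its z is the disc's axis; the two blanks are alike
- glue: bystander, leave alone: white round glue bottle with red cap, 54 mm across, 150 mm tall; origin at the middle of its underside
- spray: bystander, leave alone: white and red round spray can, 60 mm across, 160 mm tall; origin at the middle of its underside
- driver: bystander, leave alone: screwdriver lying on the table, about 200 mm long; origin at the underside below its mid-length, x towards the blade
- loupe: bystander, leave alone: small black eye loupe, waisted, 38 mm across, 32 mm tall; origin at the middle of its underside
- collar: bystander, leave alone: steel collar (ring) with a hole, 40 mm across, 14 mm high, smaller than the blanks; origin at the middle of its underside
- cup: bystander, leave alone: open grey plastic cup, 64 mm across, 60 mm tall; origin at the middle of its underside

How it is judged:
By the outcome, as a careful person would: the job done as asked, in the order asked, and still so for the second after the job is handed in, with the robot touching nothing.
It also fails if it takes over 64 s, if anything falls off the work surface, if the arm or the gripper's body presses on something with over 40 N, if the wrist force passes 120 N, or if a joint passes its speed limit or range.

## Working session

There is one attempt and no reset: what is moved stays moved. The work goes in short steps, Python scripts to look and compute and a tool call to move; the robot and the scene stay as the last step left them, time stands still between calls to the robot, and variables do not carry over. Pictures are saved under pics/ and viewed, and the job is handed in when it is done.

Besides the shell and the picture viewer there is one more tool, called after "Call:" as a command line: name --argument value ..., lists and objects as JSON in quotes. play_rows: Moves the arm, as the interface text tells. Its arguments: {"type":"object","properties":{"commands":{"type":"array"},"squeeze":{"type":"number"}},"required":["commands"]}

```bash
ls; mkdir -p pics
python3 - <<'E'
from cell import manip
import cv2, numpy as np
s=manip.read_state(); print(s)
for n in ("side","top","wrist"):
    p,d=manip.camera(n); cv2.imwrite(f"pics/{n}0.png",p[:,:,::-1]); np.save(f"pics/{n}0_d.npy",d); np.save(f"pics/{n}0_p.npy",p)
    print(n,manip.camera_info(n))
E
```

```text
pics
{'clock': 0.0, 'joints': array([ 1.19536655e+00,  3.00480112e-01,  1.52158355e+00, -3.07139303e-05,
        1.32071266e+00, -6.66054130e-02]), 'qd': array([-0.00023783, -0.00085991, -0.00015343, -0.00052048, -0.00058394,
        0.00038502]), 'effort': array([ 1.49821758e-04, -5.31810915e+01, -3.52748072e+01,  7.08539109e-02,
        2.44087115e-02, -1.11290767e-04]), 'eef_pos': array([167.08107613, 523.72592198, 204.88034693]), 'eef_rot': array([-3.14040963e+00, -4.90970407e-05,  2.83277588e+00]), 'wrist_force': array([-0.23218088, -0.0625366 ,  0.1263789 ]), 'moment': array([-0.0015099 , -0.058917  ,  0.00967502]), 'finger_gap': 94.11142729688025}
side {'intrinsics': array([[440.42241818,   0.        , 284.62511827],
       [  0.        , 440.42241818, 211.19210864],
       [  0.        ,   0.        ,   1.        ]]), 'k1': -0.12141595668965047, 'camera_from_world': array([[ 6.80607161e-01, -7.32630744e-01, -5.10739880e-03,
        -3.68387376e+02],
       [ 4.01730886e-01,  3.67356411e-01,  8.38845375e-01,
        -3.02669460e+02],
       [-6.12687675e-01, -5.72975969e-01,  
[... 559 characters left out ...]
-03,  9.97219321e-01,
        -1.43116459e+03],
       [ 0.00000000e+00,  0.00000000e+00,  0.00000000e+00,
         1.00000000e+00]])}
wrist {'intrinsics': array([[292.53947984,   0.        , 278.56462935],
       [  0.        , 292.53947984, 206.10215558],
       [  0.        ,   0.        ,   1.        ]]), 'k1': -0.05204526300595915, 'tool_from_camera': array([[-2.27612922e-04,  9.65227559e-01,  2.61410995e-01,
         7.67271820e+01],
       [ 9.99999874e-01,  1.02510389e-04,  4.92202100e-04,
        -1.92206559e-02],
       [ 4.48289688e-04,  2.61411074e-01, -9.65227460e-01,
        -1.79953086e+02],
       [ 0.00000000e+00,  0.00000000e+00,  0.00000000e+00,
         1.00000000e+00]])}
```

View pics/side0.png

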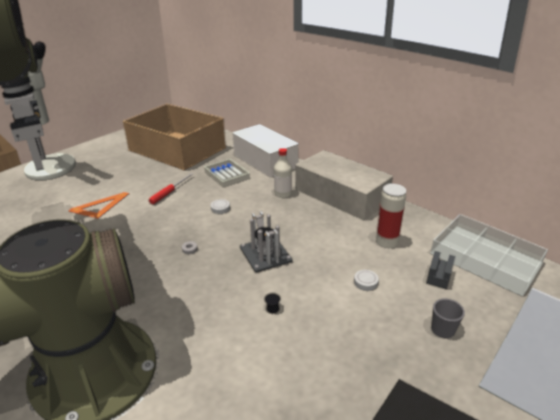

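View pics/top0.png

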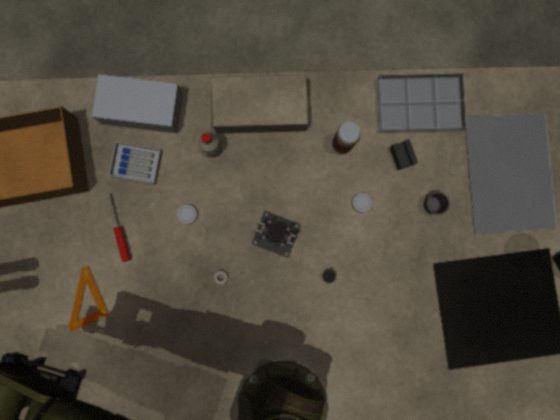

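View pics/wrist0.png

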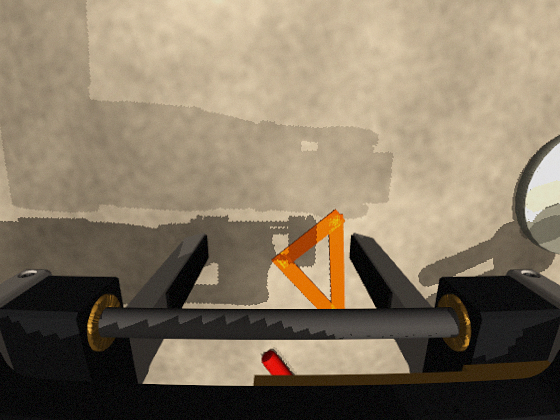

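The top view shows white blanks at about (187,214) and (362,202) px and the magazine at (276,233). In the side view they are at (220,206), (366,279) and (266,245). The collar is at (221,277) in the top view and the loupe at (329,275).

```bash
cat > h.py <<'E'
import numpy as np, cv2
from scipy.spatial.transform import Rotation as R
from cell import manip
def wfc(n,st=None):
    i=manip.camera_info(n)
    if n!="wrist": return i,np.linalg.inv(i["camera_from_world"])
    T=np.eye(4);T[:3,:3]=R.from_euler("xyz",st["eef_rot"]).as_matrix();T[:3,3]=st["eef_pos"]
    return i,T@i["tool_from_camera"]
def rays(n,uv,st=None):
    i,T=wfc(n,st);K=i["intrinsics"];uv=np.atleast_2d(np.float64(uv))
    m=cv2.undistortPoints(uv[:,None],K,np.array([i["k1"],0,0,0,0.]),None,None)[:,0]
    d=np.c_[m[:,0],-m[:,1],-np.ones(len(m))]
    return T[:3,3],d@T[:3,:3].T
def onz(n,uv,z,st=None):
    o,d=rays(n,uv,st);return o+d*((z-o[2])/d[:,2])[:,None]
def pts(n,uv,dep,st=None):
    o,d=rays(n,uv,st);return o+d*np.asarray(dep)[:,None]
def proj(n,P,st=None):
    i,T=wfc(n,st);C=np.linalg.inv(T);c=np.atleast_2d(P)@C[:3,:3].T+C[:3,3]
    m=np.c_[c[:,0],-c[:,1]]/-c[:,2:];r=(m**2).sum(1,keepdims=True);m=m*(1+i["k1"]*r)
    return m@i["intrinsics"][:2,:2].T+i["intrinsics"][:2,2]
def tri(L):
    A=0;b=0
    for o,d in L:
        d=d/np.linalg.norm(d);M=np.eye(3)-np.outer(d,d);A=A+M;b=b+M@o
    return np.linalg.solve(A,b)
E
python3 - <<'E'
from h import *
C={}
for n,seeds in (("top",[(187,214),(362,202)]),("side",[(220,206),(366,279)])):
    p=np.load(f"pics/{n}0_p.npy");d=np.load(f"pics/{n}0_d.npy")
    for k,(u,v) in zip("LR",seeds):
        w=22;sub=p[v-w:v+w,u-w:u+w]
        hsv=cv2.cvtColor(sub,cv2.COLOR_RGB2HSV)
        print(n,k,hsv[w,w],hsv[2,2],hsv[-2,-2],'depth',d[v,u])
        # neutral colour vs. bench (saturated)
        m=((hsv[...,1]<35)&(hsv[...,2]>100)).astype(np.uint8)
        num,l,st,ce=cv2.connectedComponentsWithStats(m)
        j=l[w,w];print(st[j],ce[j]+[u-w,v-w]); C[n,k]=ce[j]+[u-w,v-w]
        print('onz18',onz(n,C[n,k],18.),'depthpt',pts(n,C[n,k],[d[v,u]]))
for k in "LR":
    L=[]
    for n in("top","side"):
        o,d=rays(n,C[n,k]);L.append((o,d[0]))
    print(k,tri(L))
big=np.hstack([cv2.resize(np.load("pics/top0_p.npy")[195:275,236:316],None,fx=5,fy=5),cv2.resize(np.load("pics/side0_p.npy")[200:280,226:306],None,fx=5,fy=5)])
cv2.imwrite("pics/mag0.png",big[:,:,::-1])
E
```

```text
top L [102  10 128] [ 20  67 103] [16 62 98] depth 1449.6761
[ 12  12  19  21 298] [185.8557047  213.83557047]
onz18 [[539.40581046 255.49793813  18.        ]] depthpt [[539.30070444 255.24294558  19.43124605]]
top R [114  10 125] [ 18  60 107] [ 19  55 111] depth 1454.8278
[ 13  13  19  20 298] [362.2114094  201.95637584]
onz18 [[ 558.60807836 -240.64355599   18.        ]] depthpt [[ 558.46006132 -240.36324943   19.70751452]]
side L [ 18  12 205] [ 19  36 176] [ 18  34 172] depth 1260.708
[  9  13  26  19 328] [219.60060976 205.89329268]
onz18 [[529.9479951  244.78355033  18.        ]] depthpt [[528.21485184 242.48333505  19.78912355]]
side R [ 20  11 211] [ 19  36 190] [ 19  36 193] depth 997.88794
[  8  11  29  24 536] [365.78358209 279.51119403]
onz18 [[ 550.93738297 -243.71784542   18.        ]] depthpt [[ 551.52287915 -243.38918127   17.41440815]]
L [539.90472917 257.48515535   7.95264141]
R [ 558.44994745 -240.79591234   11.40664171]
```

View pics/mag0.png

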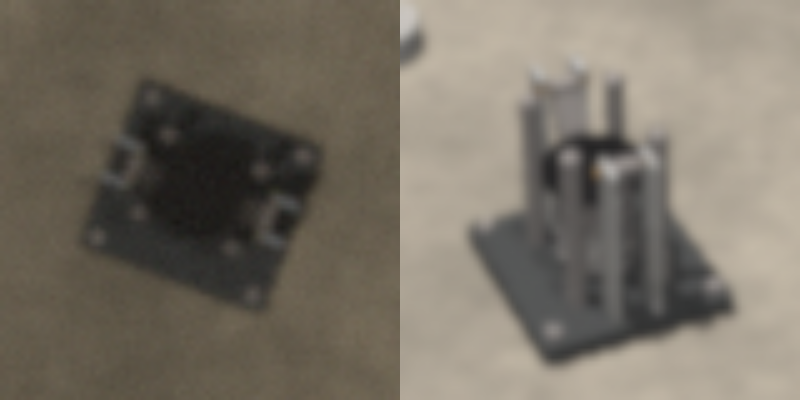

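```bash
cat >> h.py <<'E'
def go(target,yaw=None,st=None):
    "tool-frame shift (m) and wz (deg, done first) to bring TCP to target, plus tilt"
    st=st or manip.read_state();M=R.from_euler("xyz",st["eef_rot"]).as_matrix()
    y0=np.arctan2(M[1,0],M[0,0]);w=0
    if yaw is not None:
        w=-(np.degrees(yaw-y0)+180)%360-180 if False else -(((np.degrees(yaw-y0)+180)%360)-180)
        M=M@R.from_rotvec([0,0,np.radians(w)]).as_matrix()
    d=M.T@(np.asarray(target,float)-st["eef_pos"])/1000
    print("t %.2f"%st["clock"],"pos",st["eef_pos"].round(1),"rotdeg",np.degrees(st["eef_rot"]).round(2),"gap %.1f"%st["finger_gap"],"F",st["wrist_force"].round(1))
    print("wz",round(w,2),"shift m",d.round(4));return d,w
E
python3 - <<'E'
from h import *
o=np.array([236,195]);f=lambda L:np.array(L)/5+o-0.4
b=onz("top",f([(148,80),(322,150),(265,310),(80,240)]),12.);print(b,b.mean(0))
p=onz("top",f([(168,132),(260,170),(232,247),(138,213)]),101.);print(p,p.mean(0))
c=onz("top",f([(125,163),(278,220)]),100.);print(c,c.mean(0)); d=c[0]-c[1];print(np.degrees(np.arctan2(-d[0],d[1])))
e=b[1]-b[2];print(np.degrees(np.arctan2(e[1],e[0])));e=b[0]-b[1];print(np.degrees(np.arctan2(-e[0],e[1])))
go([538,254,205],np.radians(72))
E
```

```text
[[542.54120091  32.96516341  12.        ]
 [500.24860843 -63.79710952  12.        ]
 [411.54457383 -29.03872471  12.        ]
 [453.68515878  73.50548551  12.        ]] [477.00488549   3.40870367  12.        ]
[[508.00308672  20.96427674 101.        ]
 [486.52568595 -27.01100614 101.        ]
 [446.41262595 -11.05376017 101.        ]
 [465.73340605  37.94005398 101.        ]] [476.66870117   5.2098911  101.        ]
[[492.32780916  44.12852308 100.        ]
 [459.92219804 -35.72736551 100.        ]] [476.1250036    4.20057879 100.        ]
-22.08737058595554
-21.397566393387066
-23.60904630161519
t 0.15 pos [167.1 523.8 205. ] rotdeg [-179.95   -0.    162.31] gap 94.4 F [-0.1  0.6  0. ]
wz 90.31 shift m [-1.420e-01  4.361e-01  1.000e-04]
```

Call:
play_rows --commands '[{"wz":10.48},{"wz":10.48},{"wz":10.48},{"wz":10.48},{"wz":10.48},{"wz":10.48},{"wz":10.48},{"wz":10.48},{"wz":10.48},{"x":-0.005,"y":0.02},{"x":-0.011,"y":0.0435},{"x":-0.011,"y":0.0435},{"x":-0.011,"y":0.0435},{"x":-0.011,"y":0.0435},{"x":-0.011,"y":0.0435},{"x":-0.011,"y":0.0435},{"x":-0.011,"y":0.0435},{"x":-0.011,"y":0.0435},{"x":-0.011,"y":0.0435},{"x":-0.005,"y":0.02}]'

```text
$.commands[0]: bad value
```

```bash
cat >> h.py <<'E'
def snap(name,cam="wrist"):
    st=manip.read_state();p,d=manip.camera(cam)
    np.savez(f"pics/{name}.npz",p=p,d=d,pos=st["eef_pos"],rot=st["eef_rot"]);cv2.imwrite(f"pics/{name}.png",p[:,:,::-1]);return st,p,d
def load(name):
    z=np.load(f"pics/{name}.npz");return dict(eef_pos=z["pos"],eef_rot=z["rot"]),z["p"],z["d"]
E
python3 - <<'E'
from h import *
st,p,d=snap("L1");print(st["qd"].round(3));go([536,252,205],np.radians(68))
print(proj("wrist",[[536,252,18.]],st))
E
```

```text
[-0.002 -0.003 -0.003 -0.    -0.001 -0.   ]
t 0.20 pos [167.1 523.8 205.1] rotdeg [-179.96   -0.    162.31] gap 94.1 F [-0.5 -0.3  0.4]
wz 94.31 shift m [-1.139e-01  4.439e-01  2.000e-04]
[[194.24267098 434.86162425]]
```

View pics/L1.png

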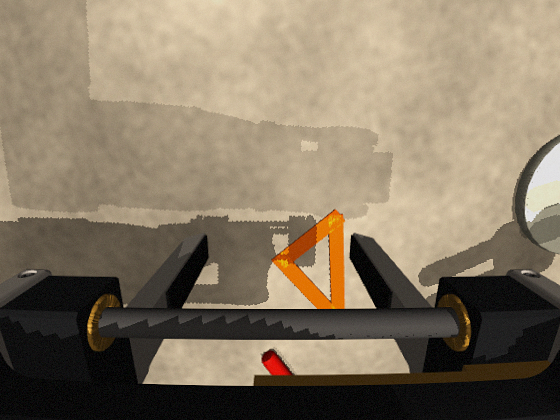

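The call was refused and the view has not changed. Each row probably needs all its keys, so I'll give them in full.

Call:
play_rows --commands '[{"x":0,"y":0,"z":0,"wx":0,"wy":0,"wz":10.48,"grip":1},{"x":0,"y":0,"z":0,"wx":0,"wy":0,"wz":10.48,"grip":1},{"x":0,"y":0,"z":0,"wx":0,"wy":0,"wz":10.48,"grip":1},{"x":0,"y":0,"z":0,"wx":0,"wy":0,"wz":10.48,"grip":1},{"x":0,"y":0,"z":0,"wx":0,"wy":0,"wz":10.48,"grip":1},{"x":0,"y":0,"z":0,"wx":0,"wy":0,"wz":10.48,"grip":1},{"x":0,"y":0,"z":0,"wx":0,"wy":0,"wz":10.48,"grip":1},{"x":0,"y":0,"z":0,"wx":0,"wy":0,"wz":10.48,"grip":1},{"x":0,"y":0,"z":0,"wx":0,"wy":0,"wz":10.48,"grip":1},{"x":-0.005,"y":0.02,"z":0,"wx":0,"wy":0,"wz":0,"grip":1},{"x":-0.011,"y":0.0435,"z":0,"wx":0,"wy":0,"wz":0,"grip":1},{"x":-0.011,"y":0.0435,"z":0,"wx":0,"wy":0,"wz":0,"grip":1},{"x":-0.011,"y":0.0435,"z":0,"wx":0,"wy":0,"wz":0,"grip":1},{"x":-0.011,"y":0.0435,"z":0,"wx":0,"wy":0,"wz":0,"grip":1},{"x":-0.011,"y":0.0435,"z":0,"wx":0,"wy":0,"wz":0,"grip":1},{"x":-0.011,"y":0.0435,"z":0,"wx":0,"wy":0,"wz":0,"grip":1},{"x":-0.011,"y":0.0435,"z":0,"wx":0,"wy":0,"wz":0,"grip":1},{"x":-0.011,"y":0.0435,"z":0,"wx":0,"wy":0,"wz":0,"grip":1},{"x":-0.011,"y":0.0435,"z":0,"wx":0,"wy":0,"wz":0,"grip":1},{"x":-0.005,"y":0.02,"z":0,"wx":0,"wy":0,"wz":0,"grip":1}]' --squeeze 25

```text
clock: 2.7
eef_pos: [527.8, 258.8, 205.1]
eef_rot: [-3.141, 0.001, 1.188]
wrist_force: [-0.4, -0.1, 0.1]
finger_gap: 94.3
```

Run:
```python
from h import *
st,p,d=snap("L2");print(st["qd"].round(3));go([536,252,205],np.radians(68))
print(proj("wrist",[[536,252,18.]],st))
```

```text
[-0.206  0.155 -0.214  0.006  0.06  -0.202]
t 2.75 pos [528.6 258.2 205.1] rotdeg [1.7999e+02 3.0000e-02 6.8010e+01] gap 93.9 F [ 1.  -1.4  0.2]
wz 0.01 shift m [-0.003   0.0092  0.0001]
[[287.08980829 190.61635514]]
```

View pics/L2.png

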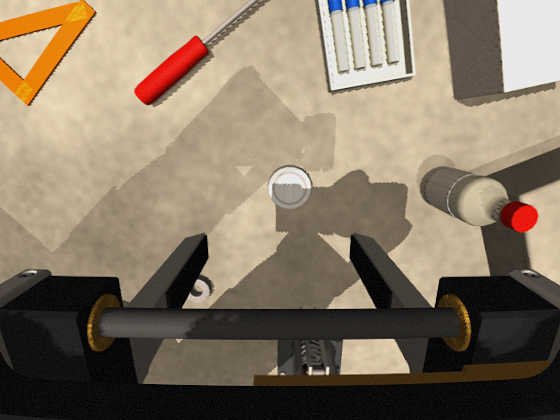

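The wrist picture shows blank L at (290,187), with the glue bottle to its right and the collar at (201,291). Next is a second viewpoint on the way to the magazine.

Call:
play_rows --commands '[{"x":-0.015,"y":0.003,"z":0,"wx":0,"wy":0,"wz":0,"grip":1},{"x":-0.035,"y":0.006,"z":0,"wx":0,"wy":0,"wz":0,"grip":1},{"x":-0.035,"y":0.006,"z":0,"wx":0,"wy":0,"wz":0,"grip":1},{"x":-0.015,"y":0,"z":0,"wx":0,"wy":0,"wz":0,"grip":1},{"x":0,"y":0,"z":0,"wx":0,"wy":0,"wz":0,"grip":1},{"x":0,"y":0,"z":0,"wx":0,"wy":0,"wz":0,"grip":1}]'

```text
clock: 3.5
eef_pos: [502.7, 163.8, 205.6]
eef_rot: [3.141, -0.0, 1.188]
wrist_force: [0.1, 0.0, -0.4]
finger_gap: 93.9
```

Run:
```python
from h import *
st,p,d=snap("L3");print(st["qd"].round(3));go([476.5,4.5,205],np.radians(68))
print(proj("wrist",[[536,252,18.]],st))
```

```text
[ 0.002  0.009 -0.004 -0.002  0.001 -0.001]
t 3.55 pos [502.8 163.8 205.4] rotdeg [ 1.800e+02 -1.000e-02  6.806e+01] gap 94.1 F [ 0.8 -0.1  0.1]
wz 0.06 shift m [-0.1575  0.0353  0.0004]
[[277.40415145 111.40955408]]
```

View pics/L3.png

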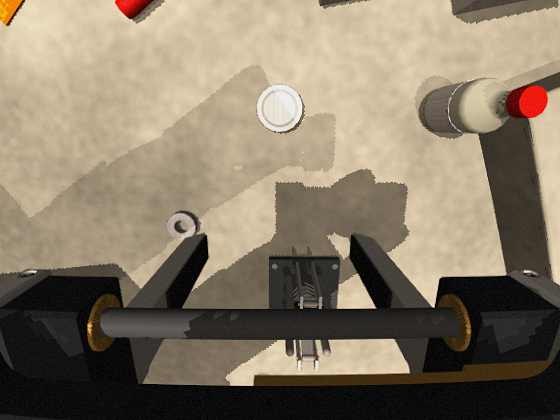

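Blank L is at (280,108) and the magazine's near part is at about (303,285). I'll move over the magazine.

Call:
play_rows --commands '[{"x":-0.02,"y":0.005,"z":0,"wx":0,"wy":0,"wz":0,"grip":1},{"x":-0.04,"y":0.01,"z":0,"wx":0,"wy":0,"wz":0,"grip":1},{"x":-0.04,"y":0.01,"z":0,"wx":0,"wy":0,"wz":0,"grip":1},{"x":-0.037,"y":0.01,"z":0,"wx":0,"wy":0,"wz":0,"grip":1},{"x":-0.015,"y":0,"z":0,"wx":0,"wy":0,"wz":0,"grip":1},{"x":0,"y":0,"z":0,"wx":0,"wy":0,"wz":0,"grip":1},{"x":0,"y":0,"z":0,"wx":0,"wy":0,"wz":0,"grip":1}]'

```text
clock: 4.42
eef_pos: [478.3, 9.6, 205.4]
eef_rot: [-3.142, -0.0, 1.187]
wrist_force: [-0.2, 0.8, -0.2]
finger_gap: 94.0
```

Run:
```python
from h import *
st,p,d=snap("M1");print(st["qd"].round(3));go([476.5,4.5,205],np.radians(68))
cv2.imwrite("pics/M1z.png",cv2.resize(p[110:290,190:390,::-1],None,fx=3,fy=3,interpolation=cv2.INTER_CUBIC))
```

```text
[ 0.008  0.004 -0.001 -0.001  0.001 -0.001]
t 4.47 pos [478.3   9.7 205.4] rotdeg [-179.99   -0.     68.05] gap 94.0 F [-0.6  0.2 -0.1]
wz 0.05 shift m [-0.0055  0.0002  0.0004]
```

View pics/M1z.png

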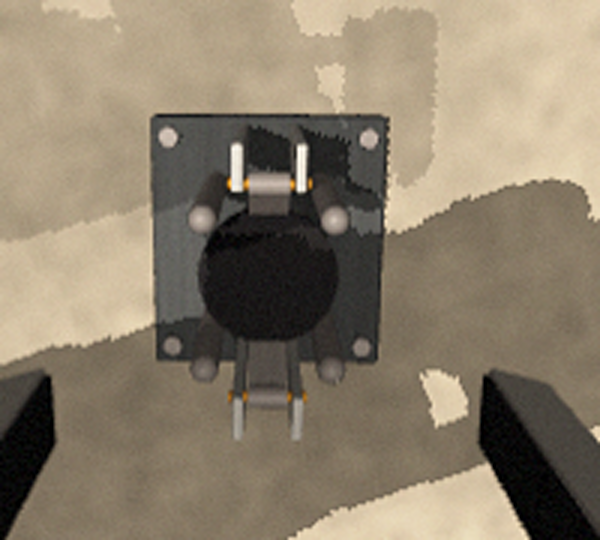

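The magazine is clear in this view. Its post tops are at crop (203,220), (334,220), (332,369) and (204,369), and the platform is round at (268,272). I'll take a second viewpoint on the way to R.

Call:
play_rows --commands '[{"x":-0.02,"y":0,"z":0,"wx":0,"wy":0,"wz":0,"grip":1},{"x":-0.04,"y":0,"z":0,"wx":0,"wy":0,"wz":0,"grip":1},{"x":-0.02,"y":0,"z":0,"wx":0,"wy":0,"wz":0,"grip":1},{"x":0,"y":0,"z":0,"wx":0,"wy":0,"wz":0,"grip":1},{"x":0,"y":0,"z":0,"wx":0,"wy":0,"wz":0,"grip":1}]'

```text
clock: 5.1
eef_pos: [448.6, -64.5, 205.4]
eef_rot: [-3.142, -0.0, 1.187]
wrist_force: [-0.1, 0.2, 0.7]
finger_gap: 93.8
```

Run:
```python
from h import *
st,p,d=snap("M2");print(st["qd"].round(3));go([558.5,-241,205],np.radians(68))
cv2.imwrite("pics/M2z.png",cv2.resize(p[40:220,190:390,::-1],None,fx=3,fy=3,interpolation=cv2.INTER_CUBIC))
```

```text
[ 0.006  0.001  0.001  0.001 -0.002 -0.003]
t 5.15 pos [448.6 -64.4 205.4] rotdeg [-1.800e+02 -1.000e-02  6.805e+01] gap 93.6 F [-0.5 -0.3  0.4]
wz 0.05 shift m [-0.1226  0.168   0.0004]
```

View pics/M2z.png

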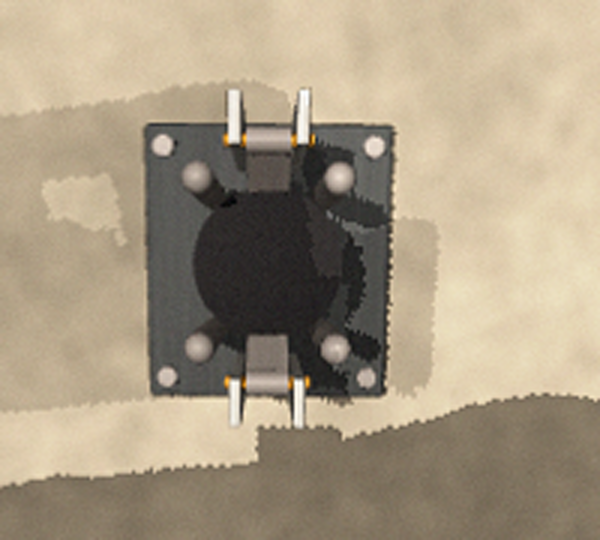

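Run:
```python
from h import *
s1,p1,d1=load("M1");s2,p2,d2=load("M2")
f=lambda L,o:(np.array(L,float)-1)/3+np.array(o)
P1=f([(203,219),(334,219),(332,368),(204,369)],(190,110));P2=f([(197,177),(340,177),(336,347),(199,346)],(190,40))
def T(P1,P2):
    o1,r1=rays("wrist",P1,s1);o2,r2=rays("wrist",P2,s2)
    return np.array([tri([(o1,a),(o2,b)]) for a,b in zip(r1,r2)])
t=T(P1,P2);print(t.round(1),t.mean(0))
def ang(a,b):return np.degrees(np.arctan2(*(b-a)[[1,0]]))
print("xdir",ang(t[0],t[1]),ang(t[3],t[2]),"ydir-90",ang(t[3],t[0])-90,ang(t[2],t[1])-90)
print("sides",[np.linalg.norm(t[i]-t[(i+1)%4]).round(1) for i in range(4)],"expect x 44.4 y 52.9")
# bolts on base
b=T(f([(168,137),(369,139),(362,347),(172,345)],(190,110)),f([(163,145),(374,146),(366,378),(167,377)],(190,40)))
print(b.round(1),b.mean(0),ang(b[0],b[1]),ang(b[3],b[2]),ang(b[3],b[0])-90,ang(b[2],b[1])-90)
for z in(99,101):
  for P,s in((P1,s1),(P2,s2)):print(z,onz("wrist",P,z,s).mean(0).round(1))
# blank L
for n in("L2","L3"):
    s,p,d=load(n);u,v=dict(L2=(290,187),L3=(280,108))[n];w=30
    g=p[v-w:v+w,u-w:u+w];h=cv2.cvtColor(g,cv2.COLOR_RGB2HSV)
    m=(h[...,1]<40).astype(np.uint8)
    m=cv2.morphologyEx(m,cv2.MORPH_OPEN,np.ones((3,3)));m=cv2.morphologyEx(m,cv2.MORPH_CLOSE,np.ones((7,7)))
    nn,l,st,ce=cv2.connectedComponentsWithStats(m);j=l[w,w];print(n,st[j],ce[j]+[u-w,v-w],"depth z",pts("wrist",[(u,v)],[d[v,u]],s).round(1))
    cv2.imwrite(f"pics/{n}m.png",np.hstack([cv2.resize(g[:,:,::-1],None,fx=6,fy=6),cv2.resize(np.repeat((l==j)[:,:,None]*np.uint8(255),3,2),None,fx=6,fy=6,interpolation=0)]))
```

```text
[[466.   38.2  97.1]
 [506.9  21.7  97.2]
 [487.2 -27.1  97.3]
 [446.2 -10.   99.8]] [476.55922877   5.72375048  97.85740602]
xdir -21.97834192005954 -22.684791143166024 ydir-90 -22.29695664587571 -21.950393136239626
sides [np.float64(44.1), np.float64(52.7), np.float64(44.5), np.float64(52.2)] expect x 44.4 y 52.9
[[455.   63.8  15.4]
 [532.4  31.9  17.6]
 [497.6 -53.6  14.6]
 [419.1 -21.8  12.1]] [476.03302496   5.06093395  14.90167844] -22.412442889510736 -22.053719468415135 -22.743668079410227 -22.114336473205725
99 [476.6   6.   99. ]
99 [476.5   5.7  99. ]
101 [476.8   6.5 101. ]
101 [476.5   5.7 101. ]
L2 [   8    9   43   43 1443] [289.05474705 186.78378378] depth z [[541.2 255.3  19.3]]
L3 [   7    6   45   48 1713] [279.08581436 107.59194396] depth z [[540.3 254.4  18.9]]
```

```bash
python3 -c "
import cv2,numpy as np
cv2.imwrite('pics/Lm.png',cv2.resize(np.vstack([cv2.imread('pics/L2m.png'),cv2.imread('pics/L3m.png')]),(600,600)))"
```

```text
(no output)
```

View pics/Lm.png

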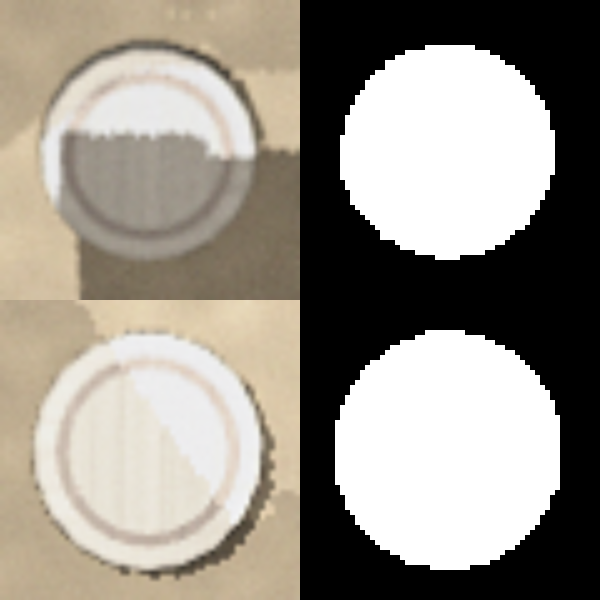

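Run:
```python
from h import *
a=[]
for n,c in(("L2",(289.05,186.78)),("L3",(279.09,107.59))):
    s,p,d=load(n);o,r=rays("wrist",c,s);a.append((o,r[0]));print(n,onz("wrist",c,18.,s).round(1))
print("tri",tri(a).round(1)); go([558.5,-241,205],np.radians(67.8))
```

```text
L2 [[540.2 255.7  18. ]]
L3 [[539.5 255.3  18. ]]
tri [539.8 255.4  16. ]
t 5.15 pos [448.6 -64.4 205.4] rotdeg [-1.800e+02 -1.000e-02  6.805e+01] gap 93.6 F [-0.5 -0.3  0.4]
wz 0.25 shift m [-0.122   0.1685  0.0004]
```

Call:
play_rows --commands '[{"x":-0.01,"y":0.015,"z":0,"wx":0,"wy":0,"wz":0.25,"grip":1},{"x":-0.015,"y":0.035,"z":0,"wx":0,"wy":0,"wz":0,"grip":1},{"x":-0.015,"y":0.04,"z":0,"wx":0,"wy":0,"wz":0,"grip":1},{"x":-0.015,"y":0.04,"z":0,"wx":0,"wy":0,"wz":0,"grip":1},{"x":-0.01,"y":0.025,"z":0,"wx":0,"wy":0,"wz":0,"grip":1},{"x":0,"y":0.0135,"z":0,"wx":0,"wy":0,"wz":0,"grip":1},{"x":0,"y":0,"z":0,"wx":0,"wy":0,"wz":0,"grip":1},{"x":0,"y":0,"z":0,"wx":0,"wy":0,"wz":0,"grip":1}]'

```text
clock: 6.15
eef_pos: [579.5, -189.3, 205.2]
eef_rot: [-3.141, 0.0, 1.182]
wrist_force: [-0.1, -0.2, 0.8]
finger_gap: 94.0
```

Run:
```python
from h import *
st,p,d=snap("R1");print(st["qd"].round(3));go([558.5,-241,205],np.radians(67.8));print(proj("wrist",[[558.5,-241,18]],st))
```

```text
[ 0.003 -0.013  0.006  0.001  0.     0.   ]
t 6.20 pos [ 579.4 -189.1  205.4] rotdeg [-180.      0.     67.76] gap 93.9 F [ 0.4 -0.2 -0.5]
wz -0.04 shift m [-0.0559  0.0002  0.0004]
[[279.34322435 229.40856899]]
```

View pics/R1.png

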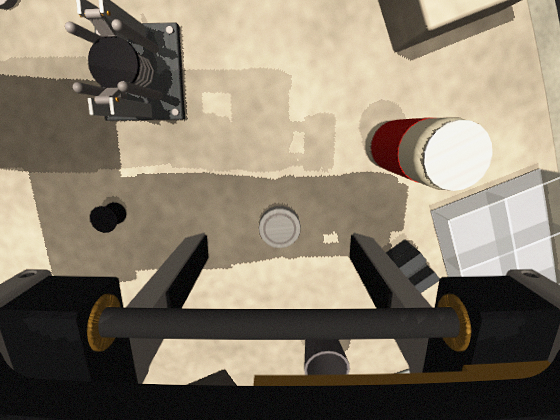

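Blank R is at (280,227), with the spray can and the clamp clear of the jaw line.

Call:
play_rows --commands '[{"x":-0.015,"y":0,"z":0.01,"wx":0,"wy":0,"wz":0,"grip":1},{"x":-0.026,"y":0,"z":0.02,"wx":0,"wy":0,"wz":0,"grip":1},{"x":-0.015,"y":0,"z":0.01,"wx":0,"wy":0,"wz":0,"grip":1},{"x":0,"y":0,"z":0,"wx":0,"wy":0,"wz":0,"grip":1},{"x":0,"y":0,"z":0,"wx":0,"wy":0,"wz":0,"grip":1}]'

```text
clock: 6.82
eef_pos: [558.8, -240.9, 166.1]
eef_rot: [3.141, -0.0, 1.182]
wrist_force: [-0.5, -0.5, 0.4]
finger_gap: 93.4
```

```bash
cat >> h.py <<'E'
def blank(n,u,v,w=34,sat=40):
    s,p,d=load(n)
    g=p[v-w:v+w,u-w:u+w];h=cv2.cvtColor(g,cv2.COLOR_RGB2HSV)
    m=(h[...,1]<sat).astype(np.uint8)
    m=cv2.morphologyEx(m,cv2.MORPH_OPEN,np.ones((3,3)));m=cv2.morphologyEx(m,cv2.MORPH_CLOSE,np.ones((7,7)))
    nn,l,st,ce=cv2.connectedComponentsWithStats(m);j=l[w,w];c=ce[j]+[u-w,v-w];print(n,st[j],c,"depthpt",pts("wrist",[(u,v)],[d[v,u]],s).round(1),"onz18",onz("wrist",c,18.,s).round(1))
    o,r=rays("wrist",c,s)
    return np.hstack([cv2.resize(g[:,:,::-1],(300,300)),cv2.resize(np.repeat((l==j)[:,:,None]*np.uint8(255),3,2),(300,300),interpolation=0)]),(o,r[0])
E
python3 - <<'E'
from h import *
st,p,d=snap("R2");print(st["qd"].round(3));go([558.5,-241,205],np.radians(67.8))
u,v=proj("wrist",[[558.5,-241,18]],st)[0].astype(int)
a,r1=blank("R1",280,227);b,r2=blank("R2",u,v);print("tri",tri([r1,r2]).round(1))
cv2.imwrite("pics/Rm.png",np.vstack([a,b]))
E
```

```text
[ 0.01  -0.005 -0.004 -0.002 -0.001 -0.001]
t 6.88 pos [ 558.9 -240.7  166.2] rotdeg [179.94  -0.    67.77] gap 94.2 F [-0.4  0.3  0.1]
wz -0.03 shift m [-0.0004 -0.0002 -0.0388]
R1 [  13   13   41   42 1319] [279.22517058 227.02198635] depthpt [[ 560.7 -237.9   19. ]] onz18 [[ 559.6 -237.8   18. ]]
R2 [  12    8   47   48 1781] [278.84278495 192.70185289] depthpt [[ 557.8 -239.9   20. ]] onz18 [[ 559.6 -238.2   18. ]]
tri [ 559.3 -238.6   15.5]
```

View pics/Rm.png

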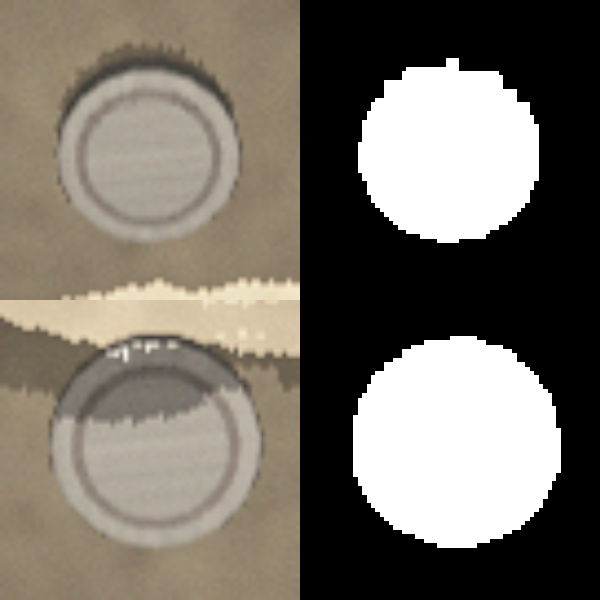

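Call:
play_rows --commands '[{"x":0.0025,"y":-0.0003,"z":0.015,"wx":0,"wy":0,"wz":0,"grip":1},{"x":0,"y":0,"z":0.03,"wx":0,"wy":0,"wz":0,"grip":1},{"x":0,"y":0,"z":0.035,"wx":0,"wy":0,"wz":0,"grip":1},{"x":0,"y":0,"z":0.035,"wx":0,"wy":0,"wz":0,"grip":1},{"x":0,"y":0,"z":0.025,"wx":0,"wy":0,"wz":0,"grip":1},{"x":0,"y":0,"z":0.015,"wx":0,"wy":0,"wz":0,"grip":1},{"x":0,"y":0,"z":0.006,"wx":0,"wy":0,"wz":0,"grip":1},{"x":0,"y":0,"z":0,"wx":0,"wy":0,"wz":0,"grip":1},{"x":0,"y":0,"z":0,"wx":0,"wy":0,"wz":0,"grip":1}]'

```text
clock: 8.0
eef_pos: [559.6, -238.9, 5.4]
eef_rot: [3.14, 0.0, 1.182]
wrist_force: [-0.0, -0.9, 0.1]
finger_gap: 94.0
```

Run:
```python
from h import *
st,p,d=snap("R3");go([559.5,-238.3,5],np.radians(67.8))
```

```text
t 8.05 pos [ 559.5 -238.9    5.3] rotdeg [1.7992e+02 1.0000e-02 6.7740e+01] gap 94.0 F [-1.1 -0.3 -0.7]
wz -0.06 shift m [ 0.0006 -0.0003  0.0003]
```

View pics/R3.png

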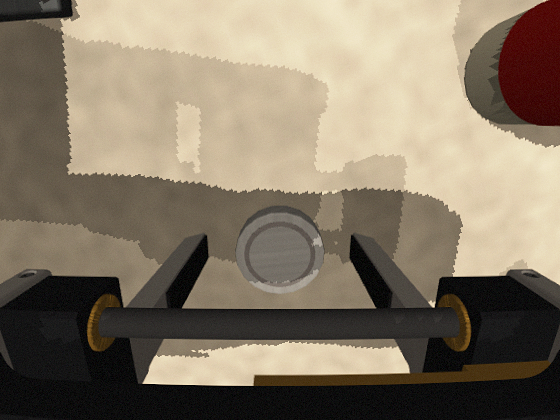

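The blank sits centred between the fingers, top face at about (280,252). I'll check its position along tool x before gripping.

Run:
```python
from h import *
s,p,d=load("R3");print(proj("wrist",[[559.5,-238.9,18]],s))
print(onz("wrist",[(280,253)],18.,s))
cv2.imwrite("pics/R3z.png",cv2.resize(p[195:305,225:335,::-1],None,fx=5,fy=5,interpolation=cv2.INTER_CUBIC))
```

```text
[[279.83789637 253.50757966]]
[[ 559.72235971 -238.62138109   18.        ]]
```

View pics/R3z.png

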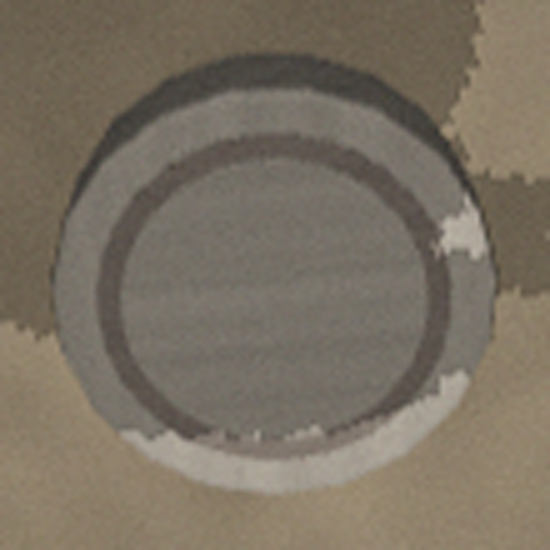

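The blank centre is within about 0.5 mm of the TCP axis. Gripping and lifting.

Call:
play_rows --commands '[{"x":0.0003,"y":0,"z":0,"wx":0,"wy":0,"wz":0,"grip":0},{"x":0,"y":0,"z":0,"wx":0,"wy":0,"wz":0,"grip":0},{"x":0,"y":0,"z":0,"wx":0,"wy":0,"wz":0,"grip":0},{"x":0,"y":0,"z":0,"wx":0,"wy":0,"wz":0,"grip":0},{"x":0,"y":0,"z":0,"wx":0,"wy":0,"wz":0,"grip":0},{"x":0,"y":0,"z":0,"wx":0,"wy":0,"wz":0,"grip":0}]' --squeeze 25

```text
clock: 8.8
eef_pos: [559.3, -238.4, 4.5]
eef_rot: [3.141, 0.0, 1.182]
wrist_force: [0.1, -0.2, 0.7]
finger_gap: 55.3
```

Run:
```python
from h import *
st=manip.read_state();print(st["qd"].round(3));go([476.5,5.6,170],np.radians(67.8))
```

```text
[-0.001  0.001 -0.    -0.002  0.001 -0.001]
t 8.80 pos [ 559.3 -238.4    4.5] rotdeg [179.99   0.    67.74] gap 55.3 F [ 0.1 -0.2  0.7]
wz -0.06 shift m [ 0.1947 -0.1688 -0.1656]
```

Call:
play_rows --commands '[{"x":0,"y":0,"z":-0.02,"wx":0,"wy":0,"wz":0,"grip":0},{"x":0,"y":0,"z":-0.04,"wx":0,"wy":0,"wz":0,"grip":0},{"x":0,"y":0,"z":-0.045,"wx":0,"wy":0,"wz":0,"grip":0},{"x":0,"y":0,"z":-0.04,"wx":0,"wy":0,"wz":0,"grip":0},{"x":0.015,"y":-0.013,"z":-0.0205,"wx":0,"wy":0,"wz":0,"grip":0},{"x":0.03,"y":-0.026,"z":0,"wx":0,"wy":0,"wz":0,"grip":0},{"x":0.04,"y":-0.035,"z":0,"wx":0,"wy":0,"wz":0,"grip":0},{"x":0.04,"y":-0.035,"z":0,"wx":0,"wy":0,"wz":0,"grip":0},{"x":0.04,"y":-0.034,"z":0,"wx":0,"wy":0,"wz":0,"grip":0},{"x":0.02,"y":-0.0175,"z":0,"wx":0,"wy":0,"wz":0,"grip":0},{"x":0.0097,"y":-0.0083,"z":0,"wx":0,"wy":0,"wz":0,"grip":0},{"x":0,"y":0,"z":0,"wx":0,"wy":0,"wz":0,"grip":0},{"x":0,"y":0,"z":0,"wx":0,"wy":0,"wz":0,"grip":0}]'

```text
clock: 10.42
eef_pos: [477.0, 4.9, 170.1]
eef_rot: [3.141, 0.0, 1.181]
wrist_force: [-0.4, 0.2, -1.7]
finger_gap: 55.5
```

Run:
```python
from h import *
st,p,d=snap("H1");print(st["qd"].round(3));go([476.5,5.6,81],np.radians(67.8))
snap("H1s","side")
```

```text
[-0.001  0.006  0.     0.    -0.001  0.002]
t 10.47 pos [477.    4.9 170. ] rotdeg [1.800e+02 1.000e-02 6.768e+01] gap 55.2 F [ 0.2  0.7 -2.2]
wz -0.12 shift m [ 0.0005 -0.0007  0.089 ]
```

View pics/H1.png

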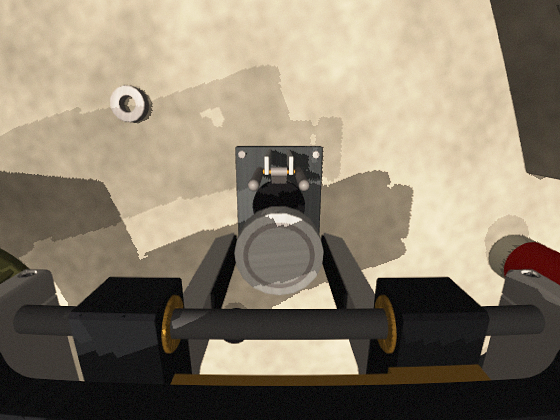

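View pics/H1s.png

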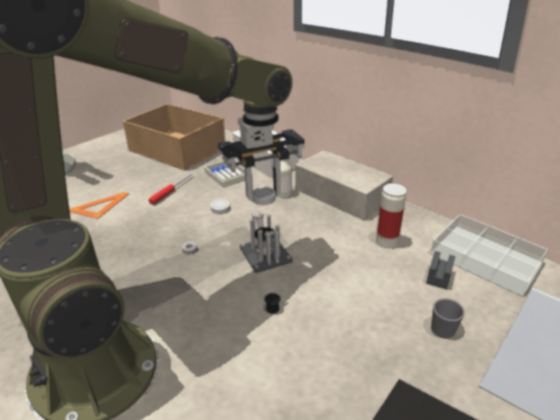

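The held blank is centred on the jaw axis at (279,252), with the well's far posts at (252,185) and (304,185). I'll lower it to just over the posts.

Call:
play_rows --commands '[{"x":0.0005,"y":-0.0007,"z":0.012,"wx":0,"wy":0,"wz":-0.1,"grip":0},{"x":0,"y":0,"z":0.022,"wx":0,"wy":0,"wz":0,"grip":0},{"x":0,"y":0,"z":0.018,"wx":0,"wy":0,"wz":0,"grip":0},{"x":0,"y":0,"z":0.007,"wx":0,"wy":0,"wz":0,"grip":0},{"x":0,"y":0,"z":0,"wx":0,"wy":0,"wz":0,"grip":0},{"x":0,"y":0,"z":0,"wx":0,"wy":0,"wz":0,"grip":0}]'

```text
clock: 11.28
eef_pos: [476.6, 6.4, 111.5]
eef_rot: [3.141, -0.0, 1.184]
wrist_force: [-0.3, -0.2, -1.7]
finger_gap: 55.1
```

Run:
```python
from h import *
st,p,d=snap("H2");go([476.5,5.6,83],np.radians(67.8))
st,q,d=snap("H2s","side")
cv2.imwrite("pics/H2c.png",np.hstack([cv2.resize(p[120:320,180:380,::-1],(400,400)),cv2.resize(q[160:280,200:320,::-1],(400,400),interpolation=cv2.INTER_CUBIC)]))
```

```text
t 11.32 pos [476.6   6.4 111.5] rotdeg [ 1.7994e+02 -2.0000e-02  6.7840e+01] gap 55.1 F [-0.7 -0.5 -1.4]
wz 0.04 shift m [-0.0008  0.0002  0.0285]
```

View pics/H2c.png

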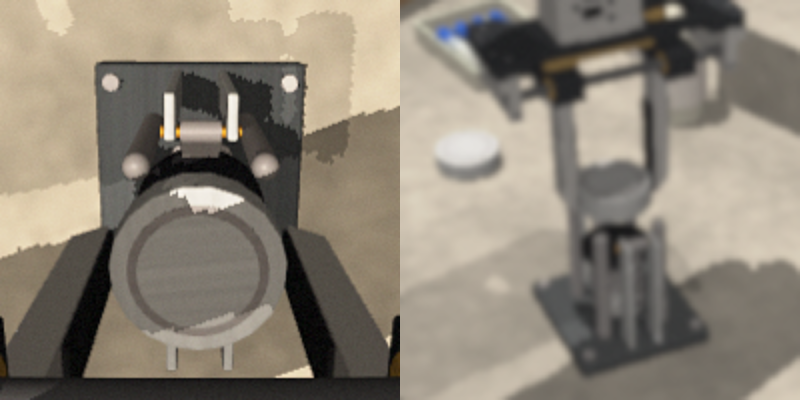

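Run:
```python
from h import *
s,p,d=load("H2")
c=onz("wrist",[(279.3,254.3)],125.,s)[0]
pm=onz("wrist",[(247.8,202.2),(311.8,202.2)],98.5,s)
y=np.radians(-22.2);ey=np.array([-np.sin(y),np.cos(y),0]);ex=np.array([np.cos(y),np.sin(y),0])
m=pm.mean(0)-26.4*ey
print(c,m,pm,"rel x,y",(c-m)@ex,(c-m)@ey)
```

```text
[476.20068762   6.37798515 125.        ] [476.59342685   6.25485044  98.5       ] [[466.38162862  38.93298981  98.5       ]
 [506.75521861  22.46267794  98.5       ]] rel x,y -0.41015101579231034 -0.034386087753991136
```

Aligned within 0.5 mm. Lowering onto the catches.

Call:
play_rows --commands '[{"x":-0.0002,"y":0.0002,"z":0.005,"wx":0,"wy":0,"wz":0,"grip":0},{"x":0,"y":0,"z":0.006,"wx":0,"wy":0,"wz":0,"grip":0},{"x":0,"y":0,"z":0.006,"wx":0,"wy":0,"wz":0,"grip":0},{"x":0,"y":0,"z":0.005,"wx":0,"wy":0,"wz":0,"grip":0},{"x":0,"y":0,"z":0.004,"wx":0,"wy":0,"wz":0,"grip":0},{"x":0,"y":0,"z":0.002,"wx":0,"wy":0,"wz":0,"grip":0},{"x":0,"y":0,"z":0,"wx":0,"wy":0,"wz":0,"grip":0},{"x":0,"y":0,"z":0,"wx":0,"wy":0,"wz":0,"grip":0}]'

```text
clock: 12.38
eef_pos: [476.5, 6.3, 83.1]
eef_rot: [3.141, -0.0, 1.184]
wrist_force: [0.6, 2.2, -0.6]
finger_gap: 55.2
```

Run:
```python
from h import *
st,p,d=snap("H3");go([476.5,5.6,83],np.radians(67.8))
st,q,d=snap("H3s","side")
cv2.imwrite("pics/H3c.png",np.hstack([cv2.resize(p[120:320,180:380,::-1],(400,400)),cv2.resize(q[160:280,200:320,::-1],(400,400),interpolation=cv2.INTER_CUBIC)]))
```

```text
t 12.43 pos [476.5   6.2  83.1] rotdeg [ 1.7998e+02 -1.0000e-02  6.7830e+01] gap 55.7 F [ 0.2  1.7 -0.1]
wz 0.03 shift m [-0.0006  0.0002  0.0001]
```

View pics/H3c.png

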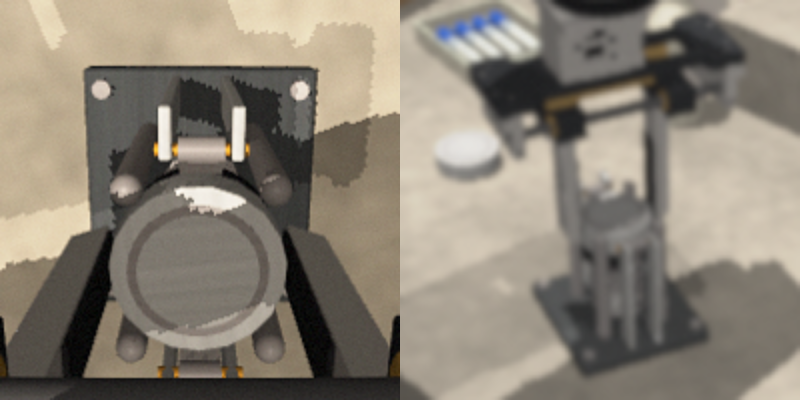

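The blank sits between the posts, its weight now taken by the catches (wrist force back near 0). I'll release, rise and close the fingers.

Call:
play_rows --commands '[{"x":0,"y":0,"z":0,"wx":0,"wy":0,"wz":0,"grip":0.85},{"x":0,"y":0,"z":0,"wx":0,"wy":0,"wz":0,"grip":0.85},{"x":0,"y":0,"z":0,"wx":0,"wy":0,"wz":0,"grip":0.85},{"x":0,"y":0,"z":0,"wx":0,"wy":0,"wz":0,"grip":0.85},{"x":0,"y":0,"z":-0.012,"wx":0,"wy":0,"wz":0,"grip":0.85},{"x":0,"y":0,"z":-0.02,"wx":0,"wy":0,"wz":0,"grip":0.85},{"x":0,"y":0,"z":-0.01,"wx":0,"wy":0,"wz":0,"grip":0.85},{"x":0,"y":0,"z":0,"wx":0,"wy":0,"wz":0,"grip":0},{"x":0,"y":0,"z":0,"wx":0,"wy":0,"wz":0,"grip":0},{"x":0,"y":0,"z":0,"wx":0,"wy":0,"wz":0,"grip":0},{"x":0,"y":0,"z":0,"wx":0,"wy":0,"wz":0,"grip":0},{"x":0,"y":0,"z":0,"wx":0,"wy":0,"wz":0,"grip":0},{"x":0,"y":0,"z":0,"wx":0,"wy":0,"wz":0,"grip":0}]'

```text
clock: 14.1
eef_pos: [476.4, 6.2, 124.9]
eef_rot: [-3.142, 0.0, 1.184]
wrist_force: [-0.3, -0.4, -1.1]
finger_gap: 23.4
```

Run:
```python
from h import *
st,p,d=snap("H4");go([476.5,6.0,64],np.radians(67.8))
st,q,d=snap("H4s","side")
cv2.imwrite("pics/H4c.png",np.hstack([cv2.resize(p[120:320,180:380,::-1],(400,400)),cv2.resize(q[160:280,200:320,::-1],(400,400),interpolation=cv2.INTER_CUBIC)]))
```

```text
t 14.15 pos [476.4   6.2 124.9] rotdeg [-180.      0.     67.84] gap 19.4 F [-0.7  1.2  0.1]
wz 0.04 shift m [-0.0001  0.0002  0.0609]
```

View pics/H4c.png

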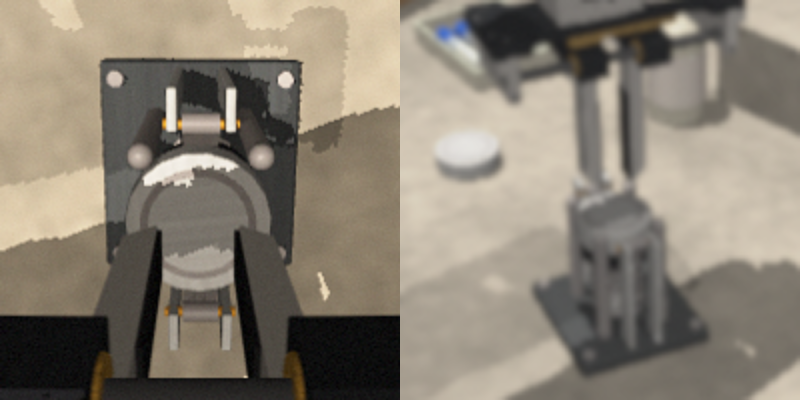

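The blank lies level on the catches. Pushing down, with top target z = 64.

Call:
play_rows --commands '[{"x":0,"y":0,"z":0,"wx":0,"wy":0,"wz":0,"grip":0},{"x":0,"y":0,"z":0,"wx":0,"wy":0,"wz":0,"grip":0},{"x":0,"y":0,"z":0.01,"wx":0,"wy":0,"wz":0,"grip":0},{"x":0,"y":0,"z":0.012,"wx":0,"wy":0,"wz":0,"grip":0},{"x":0,"y":0,"z":0.004,"wx":0,"wy":0,"wz":0,"grip":0},{"x":0,"y":0,"z":0.004,"wx":0,"wy":0,"wz":0,"grip":0},{"x":0,"y":0,"z":0.005,"wx":0,"wy":0,"wz":0,"grip":0},{"x":0,"y":0,"z":0.005,"wx":0,"wy":0,"wz":0,"grip":0},{"x":0,"y":0,"z":0.005,"wx":0,"wy":0,"wz":0,"grip":0},{"x":0,"y":0,"z":0.005,"wx":0,"wy":0,"wz":0,"grip":0},{"x":0,"y":0,"z":0.005,"wx":0,"wy":0,"wz":0,"grip":0},{"x":0,"y":0,"z":0.004,"wx":0,"wy":0,"wz":0,"grip":0},{"x":0,"y":0,"z":0.002,"wx":0,"wy":0,"wz":0,"grip":0},{"x":0,"y":0,"z":0,"wx":0,"wy":0,"wz":0,"grip":0},{"x":0,"y":0,"z":0,"wx":0,"wy":0,"wz":0,"grip":0}]'

```text
clock: 16.08
eef_pos: [477.5, 6.2, 64.7]
eef_rot: [3.139, -0.001, 1.184]
wrist_force: [2.1, 1.3, 6.5]
finger_gap: 0.4
```

Run:
```python
from h import *
st,p,d=snap("H5");go([476.5,6.0,64],np.radians(67.8))
st,q,d=snap("H5s","side")
cv2.imwrite("pics/H5c.png",np.hstack([cv2.resize(p[120:320,180:380,::-1],(400,400)),cv2.resize(q[160:280,200:320,::-1],(400,400),interpolation=cv2.INTER_CUBIC)]))
```

```text
t 16.12 pos [477.5   6.2  64.8] rotdeg [ 1.7985e+02 -6.0000e-02  6.7840e+01] gap 0.2 F [0.9 0.9 7.3]
wz 0.04 shift m [-0.0005 -0.0008  0.0008]
```

View pics/H5c.png

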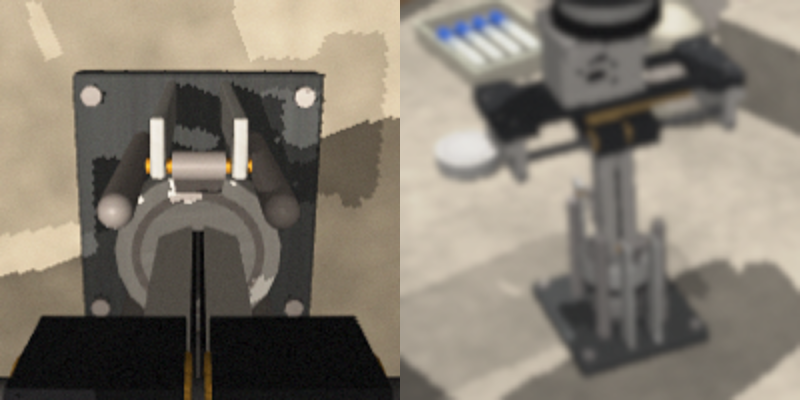

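The force is 7 N at z = 64.8, which matches spring only, so it should be latched. I'll rise and look.

Call:
play_rows --commands '[{"x":0,"y":0,"z":-0.006,"wx":0,"wy":0,"wz":0,"grip":0},{"x":0,"y":0,"z":-0.015,"wx":0,"wy":0,"wz":0,"grip":0},{"x":0,"y":0,"z":-0.03,"wx":0,"wy":0,"wz":0,"grip":0},{"x":0,"y":0,"z":-0.04,"wx":0,"wy":0,"wz":0,"grip":1},{"x":0,"y":0,"z":-0.035,"wx":0,"wy":0,"wz":0,"grip":1},{"x":0,"y":0,"z":-0.015,"wx":0,"wy":0,"wz":0,"grip":1},{"x":0,"y":0,"z":0,"wx":0,"wy":0,"wz":0,"grip":1},{"x":0,"y":0,"z":0,"wx":0,"wy":0,"wz":0,"grip":1},{"x":0,"y":0,"z":0,"wx":0,"wy":0,"wz":0,"grip":1}]'

```text
clock: 17.3
eef_pos: [476.0, 6.2, 203.8]
eef_rot: [-3.14, 0.001, 1.184]
wrist_force: [0.2, 0.5, 0.5]
finger_gap: 57.1
```

Run:
```python
from h import *
st,p,d=snap("H6");go([539.6,255.3,205],np.radians(67.8))
st2,q,d2=snap("H6s","side")
cv2.imwrite("pics/H6c.png",np.hstack([cv2.resize(p[120:270,205:355,::-1],(400,400),interpolation=cv2.INTER_CUBIC),cv2.resize(q[200:280,226:306,::-1],(400,400),interpolation=cv2.INTER_CUBIC)]))
for uv in [(279,190),(279,200),(270,195),(290,195)]:print(uv,pts("wrist",[uv],[d[uv[1],uv[0]]],st).round(1))
```

```text
t 17.35 pos [476.1   6.2 204. ] rotdeg [-1.7991e+02  3.0000e-02  6.7840e+01] gap 60.9 F [-0.4 -0.1 -0. ]
wz 0.04 shift m [ 0.2546 -0.0353 -0.001 ]
(279, 190) [[479.1  15.2  72.7]]
(279, 200) [[474.8   4.8  72.2]]
(270, 195) [[467.9  13.8  72.9]]
(290, 195) [[488.1   5.4  72.1]]
```

View pics/H6c.png

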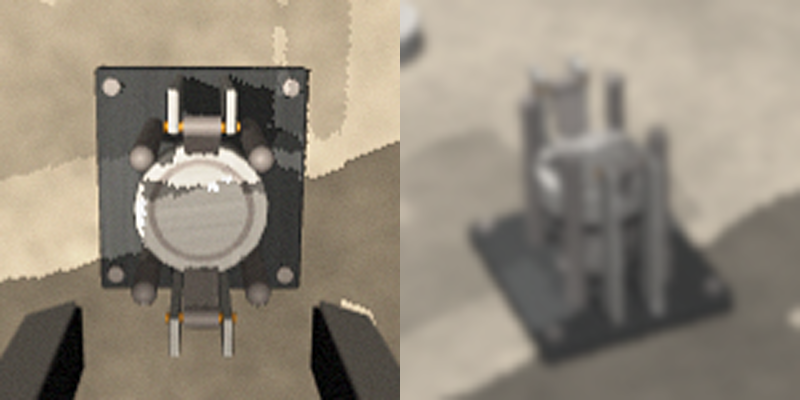

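The first blank is latched. Its top reads about 72 mm (71 expected) and both catches lie over its edge. Next is blank L.

Call:
play_rows --commands '[{"x":0.02,"y":-0.0025,"z":0,"wx":0,"wy":0,"wz":0,"grip":1},{"x":0.04,"y":-0.0055,"z":0,"wx":0,"wy":0,"wz":0,"grip":1},{"x":0.045,"y":-0.0065,"z":0,"wx":0,"wy":0,"wz":0,"grip":1},{"x":0.045,"y":-0.0065,"z":0,"wx":0,"wy":0,"wz":0,"grip":1},{"x":0.045,"y":-0.0065,"z":0,"wx":0,"wy":0,"wz":0,"grip":1},{"x":0.035,"y":-0.0045,"z":0.02,"wx":0,"wy":0,"wz":0,"grip":1},{"x":0.018,"y":-0.0025,"z":0.035,"wx":0,"wy":0,"wz":0,"grip":1},{"x":0.0066,"y":-0.0008,"z":0.035,"wx":0,"wy":0,"wz":0,"grip":1},{"x":0,"y":0,"z":0.03,"wx":0,"wy":0,"wz":0,"grip":1},{"x":0,"y":0,"z":0.02,"wx":0,"wy":0,"wz":0,"grip":1},{"x":0,"y":0,"z":0,"wx":0,"wy":0,"wz":0,"grip":1},{"x":0,"y":0,"z":0,"wx":0,"wy":0,"wz":0,"grip":1}]'

```text
clock: 18.9
eef_pos: [540.1, 255.4, 65.7]
eef_rot: [3.141, -0.001, 1.184]
wrist_force: [0.5, -0.2, -0.3]
finger_gap: 93.7
```

Run:
```python
from h import *
st,p,d=snap("L4");go([539.6,255.3,5],np.radians(67.8));print(proj("wrist",[[539.6,255.3,18]],st))
cv2.imwrite("pics/L4z.png",cv2.resize(p[170:300,215:345,::-1],(520,520),interpolation=cv2.INTER_CUBIC))
```

```text
t 18.95 pos [540.2 255.5  66. ] rotdeg [ 1.7994e+02 -6.0000e-02  6.7840e+01] gap 93.6 F [ 1.2  0.1 -1.4]
wz 0.04 shift m [-0.0005 -0.0006  0.061 ]
[[278.98450297 223.09099241]]
```

View pics/L4z.png

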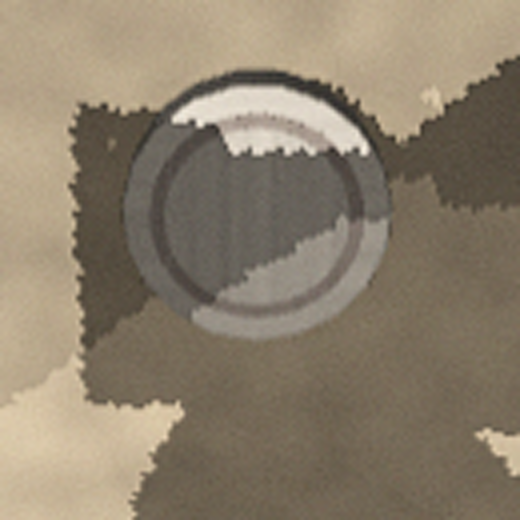

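The top-face centre is at (279.0,222.6), predicted (279.0,223.1). Descending, gripping and lifting.

Call:
play_rows --commands '[{"x":-0.0003,"y":-0.0006,"z":0.01,"wx":0,"wy":0,"wz":0,"grip":1},{"x":0,"y":0,"z":0.02,"wx":0,"wy":0,"wz":0,"grip":1},{"x":0,"y":0,"z":0.018,"wx":0,"wy":0,"wz":0,"grip":1},{"x":0,"y":0,"z":0.009,"wx":0,"wy":0,"wz":0,"grip":1},{"x":0,"y":0,"z":0.0043,"wx":0,"wy":0,"wz":0,"grip":1},{"x":0,"y":0,"z":0,"wx":0,"wy":0,"wz":0,"grip":1},{"x":0,"y":0,"z":0,"wx":0,"wy":0,"wz":0,"grip":1},{"x":0,"y":0,"z":0,"wx":0,"wy":0,"wz":0,"grip":0},{"x":0,"y":0,"z":0,"wx":0,"wy":0,"wz":0,"grip":0},{"x":0,"y":0,"z":0,"wx":0,"wy":0,"wz":0,"grip":0},{"x":0,"y":0,"z":0,"wx":0,"wy":0,"wz":0,"grip":0},{"x":0,"y":0,"z":0,"wx":0,"wy":0,"wz":0,"grip":0},{"x":0,"y":0,"z":0,"wx":0,"wy":0,"wz":0,"grip":0}]'

```text
clock: 20.58
eef_pos: [539.1, 255.2, 3.7]
eef_rot: [3.141, -0.0, 1.184]
wrist_force: [0.1, -0.3, 1.0]
finger_gap: 55.5
```

Run:
```python
from h import *
st=manip.read_state();go([476.5,6.2,170],np.radians(67.8))
```

```text
t 20.57 pos [539.1 255.2   3.7] rotdeg [179.99  -0.    67.84] gap 55.5 F [ 0.1 -0.3  1. ]
wz 0.04 shift m [-0.2542  0.0361 -0.1663]
```

Call:
play_rows --commands '[{"x":0,"y":0,"z":-0.02,"wx":0,"wy":0,"wz":0,"grip":0},{"x":0,"y":0,"z":-0.04,"wx":0,"wy":0,"wz":0,"grip":0},{"x":0,"y":0,"z":-0.045,"wx":0,"wy":0,"wz":0,"grip":0},{"x":0,"y":0,"z":-0.04,"wx":0,"wy":0,"wz":0,"grip":0},{"x":-0.015,"y":0.002,"z":-0.0213,"wx":0,"wy":0,"wz":0,"grip":0},{"x":-0.035,"y":0.005,"z":0,"wx":0,"wy":0,"wz":0,"grip":0},{"x":-0.045,"y":0.0065,"z":0,"wx":0,"wy":0,"wz":0,"grip":0},{"x":-0.045,"y":0.0065,"z":0,"wx":0,"wy":0,"wz":0,"grip":0},{"x":-0.045,"y":0.0065,"z":0,"wx":0,"wy":0,"wz":0,"grip":0},{"x":-0.04,"y":0.0055,"z":0,"wx":0,"wy":0,"wz":0,"grip":0},{"x":-0.02,"y":0.003,"z":0.01,"wx":0,"wy":0,"wz":0,"grip":0},{"x":-0.0092,"y":0.0011,"z":0.02,"wx":0,"wy":0,"wz":0,"grip":0},{"x":0,"y":0,"z":0.018,"wx":0,"wy":0,"wz":0,"grip":0},{"x":0,"y":0,"z":0.01,"wx":0,"wy":0,"wz":0,"grip":0},{"x":0,"y":0,"z":0,"wx":0,"wy":0,"wz":0,"grip":0},{"x":0,"y":0,"z":0,"wx":0,"wy":0,"wz":0,"grip":0}]'

```text
clock: 22.58
eef_pos: [477.0, 6.3, 112.8]
eef_rot: [3.141, -0.0, 1.184]
wrist_force: [-0.6, -0.4, -1.6]
finger_gap: 55.5
```

Run:
```python
from h import *
st,p,d=snap("K2");go([476.5,6.2,83],np.radians(67.8))
cv2.imwrite("pics/K2c.png",cv2.resize(p[150:310,200:360,::-1],(600,600),interpolation=cv2.INTER_CUBIC))
```

```text
t 22.62 pos [477.    6.3 112.7] rotdeg [ 1.7994e+02 -2.0000e-02  6.7850e+01] gap 55.3 F [ 1.  -0.6 -0.8]
wz 0.05 shift m [-0.0003 -0.0004  0.0297]
```

View pics/K2c.png

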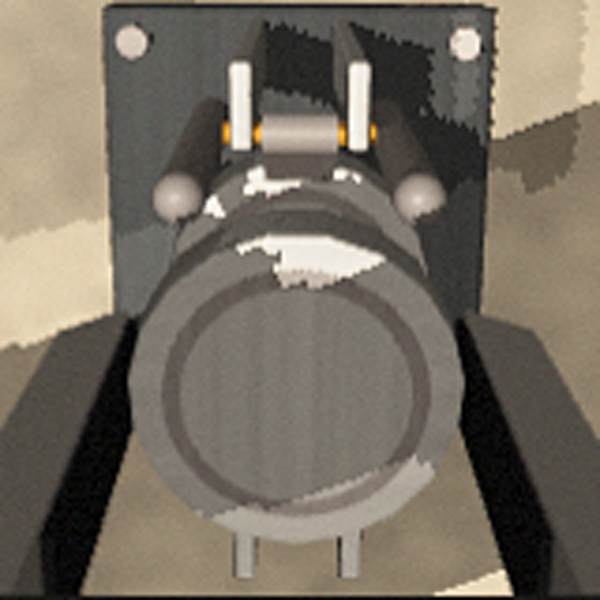

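Run:
```python
from h import *
s,p,d=load("K2")
c=onz("wrist",[(278.6,252.9)],127.,s)[0]
pm=onz("wrist",[(247.2,202.2),(311.7,202.2)],98.5,s)
y=np.radians(-22.2);ey=np.array([-np.sin(y),np.cos(y),0]);ex=np.array([np.cos(y),np.sin(y),0])
m=pm.mean(0)-26.4*ey
print(c,m,"rel x,y",(c-m)@ex,(c-m)@ey)
```

```text
[476.63556406   7.62005835 127.        ] [476.61700464   5.95851348  98.5       ] rel x,y -0.6106157983110294 1.545388022228913
```

Run:
```python
from h import *
a=[]
for n in("H2","K2"):
    s,p,d=load(n);a.append(cv2.resize(p[200:305,230:330,::-1],(400,420),interpolation=cv2.INTER_CUBIC))
    print(n,"TCP axis pt predicted",proj("wrist",s["eef_pos"]+[0,0,13.8],s))
cv2.imwrite("pics/cmp.png",np.hstack(a))
```

```text
H2 TCP axis pt predicted [[279.90533423 254.22874111]]
K2 TCP axis pt predicted [[279.9092589  254.22643058]]
```

View pics/cmp.png

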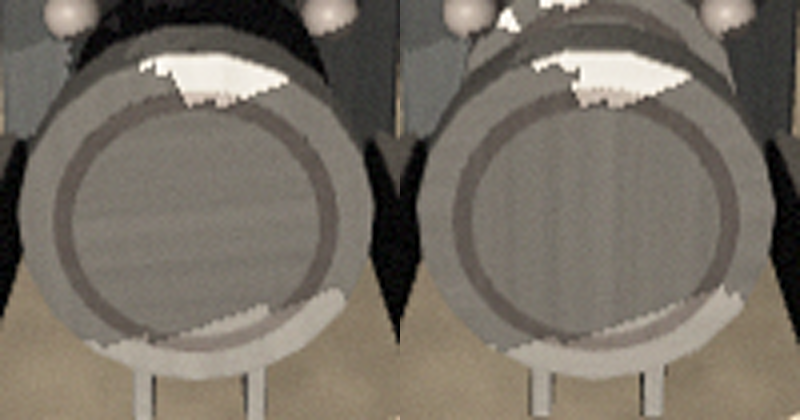

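The held pose matches the first blank's to within about 0.5 mm, which I'll correct as it goes down onto the catches.

Call:
play_rows --commands '[{"x":-0.0006,"y":-0.0003,"z":0.005,"wx":0,"wy":0,"wz":0,"grip":0},{"x":0,"y":0,"z":0.006,"wx":0,"wy":0,"wz":0,"grip":0},{"x":0,"y":0,"z":0.006,"wx":0,"wy":0,"wz":0,"grip":0},{"x":0,"y":0,"z":0.006,"wx":0,"wy":0,"wz":0,"grip":0},{"x":0,"y":0,"z":0.004,"wx":0,"wy":0,"wz":0,"grip":0},{"x":0,"y":0,"z":0.003,"wx":0,"wy":0,"wz":0,"grip":0},{"x":0,"y":0,"z":0,"wx":0,"wy":0,"wz":0,"grip":0},{"x":0,"y":0,"z":0,"wx":0,"wy":0,"wz":0,"grip":0}]'

```text
clock: 23.62
eef_pos: [476.3, 5.8, 82.1]
eef_rot: [3.141, -0.0, 1.184]
wrist_force: [0.5, 0.2, 0.5]
finger_gap: 55.4
```

Run:
```python
from h import *
st,p,d=snap("K3");go([476.5,6.2,83],np.radians(67.8))
st,q,d=snap("K3s","side")
cv2.imwrite("pics/K3c.png",np.hstack([cv2.resize(p[120:320,180:380,::-1],(400,400)),cv2.resize(q[160:280,200:320,::-1],(400,400),interpolation=cv2.INTER_CUBIC)]))
```

```text
t 23.68 pos [476.3   5.8  82.1] rotdeg [ 1.7998e+02 -1.0000e-02  6.7840e+01] gap 55.3 F [0.1 0.4 1.6]
wz 0.04 shift m [ 0.0005  0.0001 -0.0009]
```

View pics/K3c.png

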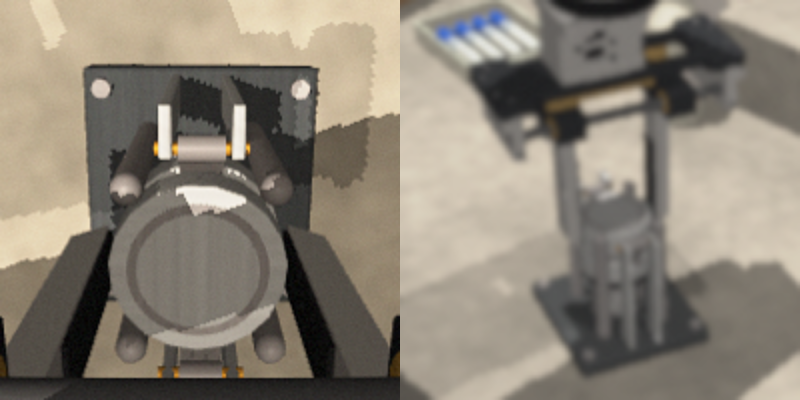

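The second blank sits on the catches the same way. Releasing, rising, closing.

Call:
play_rows --commands '[{"x":0,"y":0,"z":0,"wx":0,"wy":0,"wz":0,"grip":0.85},{"x":0,"y":0,"z":0,"wx":0,"wy":0,"wz":0,"grip":0.85},{"x":0,"y":0,"z":0,"wx":0,"wy":0,"wz":0,"grip":0.85},{"x":0,"y":0,"z":0,"wx":0,"wy":0,"wz":0,"grip":0.85},{"x":0,"y":0,"z":-0.012,"wx":0,"wy":0,"wz":0,"grip":0.85},{"x":0,"y":0,"z":-0.02,"wx":0,"wy":0,"wz":0,"grip":0.85},{"x":0.0005,"y":0,"z":-0.011,"wx":0,"wy":0,"wz":0,"grip":0.85},{"x":0,"y":0,"z":0,"wx":0,"wy":0,"wz":0,"grip":0},{"x":0,"y":0,"z":0,"wx":0,"wy":0,"wz":0,"grip":0},{"x":0,"y":0,"z":0,"wx":0,"wy":0,"wz":0,"grip":0},{"x":0,"y":0,"z":0,"wx":0,"wy":0,"wz":0,"grip":0},{"x":0,"y":0,"z":0,"wx":0,"wy":0,"wz":0,"grip":0},{"x":0,"y":0,"z":0,"wx":0,"wy":0,"wz":0,"grip":0}]'

```text
clock: 25.35
eef_pos: [476.3, 6.2, 124.9]
eef_rot: [-3.141, 0.0, 1.184]
wrist_force: [0.1, -0.8, 0.6]
finger_gap: 23.3
```

Run:
```python
from h import *
st,p,d=snap("K4");go([476.5,6.2,64],np.radians(67.8))
cv2.imwrite("pics/K4c.png",cv2.resize(p[120:320,180:380,::-1],(400,400)))
```

```text
t 25.40 pos [476.3   6.2 124.9] rotdeg [-180.      0.     67.84] gap 19.4 F [ 0.4 -0.9 -0.4]
wz 0.04 shift m [0.0001 0.0002 0.0609]
```

View pics/K4c.png

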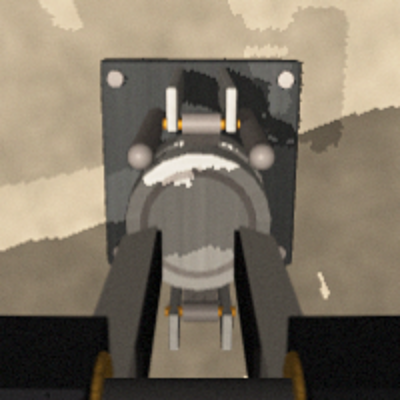

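Same as for the first blank, so the same push.

Call:
play_rows --commands '[{"x":0,"y":0,"z":0,"wx":0,"wy":0,"wz":0,"grip":0},{"x":0,"y":0,"z":0,"wx":0,"wy":0,"wz":0,"grip":0},{"x":0,"y":0,"z":0.01,"wx":0,"wy":0,"wz":0,"grip":0},{"x":0,"y":0,"z":0.012,"wx":0,"wy":0,"wz":0,"grip":0},{"x":0,"y":0,"z":0.004,"wx":0,"wy":0,"wz":0,"grip":0},{"x":0,"y":0,"z":0.004,"wx":0,"wy":0,"wz":0,"grip":0},{"x":0,"y":0,"z":0.005,"wx":0,"wy":0,"wz":0,"grip":0},{"x":0,"y":0,"z":0.005,"wx":0,"wy":0,"wz":0,"grip":0},{"x":0,"y":0,"z":0.005,"wx":0,"wy":0,"wz":0,"grip":0},{"x":0,"y":0,"z":0.005,"wx":0,"wy":0,"wz":0,"grip":0},{"x":0,"y":0,"z":0.005,"wx":0,"wy":0,"wz":0,"grip":0},{"x":0,"y":0,"z":0.004,"wx":0,"wy":0,"wz":0,"grip":0},{"x":0,"y":0,"z":0.002,"wx":0,"wy":0,"wz":0,"grip":0},{"x":0,"y":0,"z":0,"wx":0,"wy":0,"wz":0,"grip":0},{"x":0,"y":0,"z":0,"wx":0,"wy":0,"wz":0,"grip":0}]'

```text
clock: 27.28
eef_pos: [477.0, 6.0, 64.6]
eef_rot: [3.14, -0.0, 1.184]
wrist_force: [-0.0, -2.4, 8.8]
finger_gap: 0.5
```

Call:
play_rows --commands '[{"x":0,"y":0,"z":-0.006,"wx":0,"wy":0,"wz":0,"grip":0},{"x":0,"y":0,"z":-0.015,"wx":0,"wy":0,"wz":0,"grip":0},{"x":0,"y":0,"z":-0.03,"wx":0,"wy":0,"wz":0,"grip":0},{"x":0,"y":0,"z":-0.04,"wx":0,"wy":0,"wz":0,"grip":0.6},{"x":0,"y":0,"z":-0.035,"wx":0,"wy":0,"wz":0,"grip":1},{"x":0,"y":0,"z":-0.015,"wx":0,"wy":0,"wz":0,"grip":1},{"x":0,"y":0,"z":0,"wx":0,"wy":0,"wz":0,"grip":1},{"x":0,"y":0,"z":0,"wx":0,"wy":0,"wz":0,"grip":1},{"x":0,"y":0,"z":0,"wx":0,"wy":0,"wz":0,"grip":1}]'

```text
clock: 28.4
eef_pos: [475.9, 6.2, 203.8]
eef_rot: [-3.14, 0.001, 1.184]
wrist_force: [-0.2, -0.2, -0.3]
finger_gap: 56.9
```

Run:
```python
from h import *
st,p,d=snap("K6");go([476.5,6.2,205],np.radians(67.8))
st2,q,d2=snap("K6s","side")
cv2.imwrite("pics/K6c.png",np.hstack([cv2.resize(p[120:270,205:355,::-1],(400,400),interpolation=cv2.INTER_CUBIC),cv2.resize(q[200:280,226:306,::-1],(400,400),interpolation=cv2.INTER_CUBIC)]))
for uv in [(279,190),(279,200),(270,195),(290,195)]:print(uv,pts("wrist",[uv],[d[uv[1],uv[0]]],st).round(1))
```

```text
t 28.45 pos [476.    6.3 204. ] rotdeg [-1.7991e+02  3.0000e-02  6.7840e+01] gap 60.8 F [-0.1 -0.1 -0.7]
wz 0.04 shift m [ 0.0001  0.0005 -0.001 ]
(279, 190) [[479.   15.2  72.2]]
(279, 200) [[474.8   5.   72.9]]
(270, 195) [[467.7  13.7  72.2]]
(290, 195) [[488.    5.5  72.3]]
```

View pics/K6c.png

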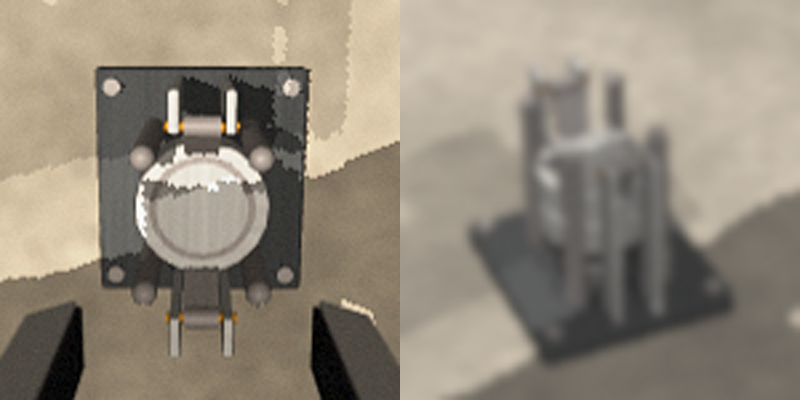

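View pics/K6s.png

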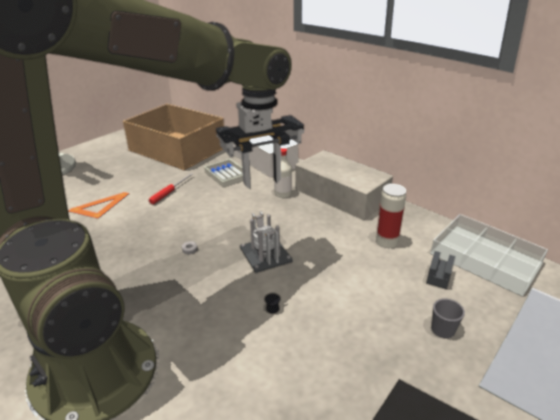

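The second blank's top reads about 72 mm under both catches, a pile of two shows in the side view, and the bystanders stand as before. Handing in.

```bash
python3 -c "
from cell import manip
print(manip.sign_off(), manip.read_state()['clock'])"
```

```text
the job is handed in; nothing more can be done
the job is handed in; nothing more can be done
```

Both blanks are in the magazine: first the right-hand one, then the left-hand one on top. I set each down flat on the catches and pushed it with the closed fingers to about z = 64.7 mm. The job was handed in at about 28.5 s, with the gripper about 130 mm clear of the magazine.

**Latching:** after each push the wrist camera's depth put the blank's top at about 72 mm (71 expected). It was level, with both catches over its edge, and the last side view shows the two-blank pile.

**Other things on the bench:** in that side view they stand where they did at the start. I compared them by eye only.

**What failed or disagreed:**
- The first move call was refused because its rows lacked some keys; nothing moved.
- The side camera placed the left blank about 10–15 mm away from where the top and wrist views put it. I used the wrist views.
- Triangulated heights of the blanks' tops came out 2–2.5 mm low (about 16 mm against 18 mm).
- One check of the second held blank suggested it was 1.5 mm off in y. Compared with the first held blank it was only about 0.5 mm off, and it went in freely after a small correction.
- Push forces were 7 to 9 N at the bottom, slightly below the spring figures given.

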